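# Put the lacquer dip rod back into its vial

### The job

Take the wooden-handled metal dip rod out of its slanted rest and push it down through the hole in the metal cap of the tall amber vial until its collar sits flat on the cap, then let go. The hole is off the cap's centre and may point any way, so find it by looking or by gentle feeling; the glass cracks if you press hard on it, and the other things on the bench must stay where they are.

Things in the scene. Friction and masses are not known exactly. Their poses are not given: they have to be found in the camera images.
- rod: dip rod, 50 g. Origin at its tip, z along it to the handle. From the tip: aluminium shaft 8 mm thick, round-ended, 65 mm long; black round collar 26 mm wide (65 to 69 mm); wooden handle to grip, 16 mm along the rod's x, 12 mm along its y (69 to 111 mm). Starts in the rest, leaning 20 degrees, collar on the tube
- rest: slanted rest fixed to the bench: steel base 100 x 60 x 10 mm with a steel tube 22 mm wide, 13 mm bore, 68 mm long, leaning 20 degrees from vertical to the rest's -x (roughly to the robot). Origin under the base's centre, z up; tube's lower end centred at (20, 0, 16) mm, upper end at (-3, 0, 80) mm. The rod comes out along the tube
- vial: amber glass vial 36 mm wide in a square steel foot 56 mm wide, fixed to the bench, with a bare-metal round cap 40 mm wide, 12 mm thick. Origin under the foot's centre, z up; the cap's flat top is 95 mm up. It bears at most 30 N. 12 to 20 mm below the cap's top sprung balls grip the shaft: the rod must be pushed with 2 to 6 N; there is room for all 65 mm of the shaft
- vial_top (a point): centre of the flat top of the vial's cap. The cap has one upright round hole, 11.6 mm wide, its axis 6 mm from this centre in a direction that differs every time and is NOT given by any measured pose (the cap is turned on the vial): see it from above or find it by touch
- tin: bystander, loose: closed steel can 56 mm wide, 75 mm high; origin under its centre
- jar: bystander, loose: amber jar with a black lid without hole, 48 mm wide, 70 mm high; origin under its centre
- bearing: bystander, loose: steel ring 52 mm wide, 15 mm high, lying flat; origin under its centre
- bobbin: bystander, loose: copper bobbin 44 mm wide, 38 mm high; origin under its centre
- wrench: bystander, loose: steel wrench lying flat along its own x; origin at its middle, underside
- screwdriver: bystander, loose: screwdriver lying along its own x; origin at its middle, underside
- brushblock: bystander, loose: black carbon brush block 25 x 18 x 16 mm; origin under its centre
Things that resemble listed ones, but are neither listed nor needed, are in the scene too. Leave any red look-alike of the vial alone. Leave any turquoise look-alike of the rod alone.

How it is judged:
By the outcome, as a careful person would: the job done as asked, in the order asked, and still so for the second after the job is handed in, with the robot touching nothing.
It also fails if it takes over 58 s, if anything falls off the work surface, if the arm or the gripper's body presses on something with over 40 N, if the wrist force passes 120 N, or if a joint passes its speed limit or range.

### The arm

A 6-joint arm with a two-finger parallel gripper is mounted at the origin on the work surface. World frame = base frame: x ahead of the robot, y to its left, z up, the work surface at z = 0. Lengths are in m, angles in rad, forces in N, time in s.
With the tool pointing down it reaches from about 0.3 to 0.875 m from the base axis. Payload 6.4 kg.
Tool frame: the origin (TCP) lies between the finger pads; the fingertips stand 8 mm ahead of it and the grasp point (between the pads) lies 11 mm behind it; z points along the fingers, y is the direction in which the jaws open and shut (so a half turn about z gives the same grasp; the last joint's range is limited). The gripper opens to 85 mm and grips with 20 to 120 N. Pads are 22 mm wide; open, the fingers measure 114 mm over their backs; the gripper's body (76 mm by 85 mm) begins 54 mm behind the grasp point. The pads swing forward as they close: fully open they stand 13 mm farther back than shut.
Start: joints at [1.137, 0.181, 1.607, -0, 1.354, -0.206], TCP at [0.13, 0.56, 0.239] pointing down, gripper open.
Joint ranges: [-2.99, 2.99], [-0.89, 2.07], [0.3, 2.58], [-1.14, 4.28], [0, 2.63], [-3.12, 3.12]. Speed limits (rad/s): [2.57, 2.57, 3.01, 3.14, 3.14, 3.14].

### API

Orientations are given as a unit quaternion [w, x, y, z].
In Python, from bench import monitor, viewer, workorder, spotter gives the robot as it stands. The module is installed in compiled form; this text tells all that it offers.
- The arm moves only by the tool move_arm, never from a script. Its argument "motion" is a list of rows, each a list of 3 entries, a list of its own where there are three numbers: the shift along the tool's x, y, z in units of 60 mm (1.0 is 60 mm), then the turn, a rotation vector about the tool's x, y, z in units of 8 degrees (1.0 is 8 degrees), then the opening in per cent of the stroke, from 0 (shut) to 100 (fully open). In form: [[[dx, dy, dz], [rx, ry, rz], grip], ...]. A call has 1 to 10 rows; each row is the pose to reach, as a shift and turn from the pose commanded when the call began, along the tool's axes at that moment; what a row does not reach only later rows make up. A row lasts 1/8 s, in which the tool goes at most 62.5 mm and 10.7 degrees, less where a joint would pass 70% of its speed; a pose out of reach is approached as far as the arm can. A call with a gripper value outside its range is refused whole. The fingers move at their own pace and stop on an object; the grip force is fixed at half the most. Time passes only in rows, so rows that repeat a pose let the fingers close. It gives the time, the measured TCP pose, the force and the opening at its end, in the units of the state.
- monitor.get_obs(): the state, without advancing time (a new reading comes with each control period).
- viewer.camera(name): name is "scene" or "side" or "wrist"; returns the picture (420x560x3 uint8, blue, green, red); there is no depth.
- viewer.calibration(name): a dict with "fovy" (degrees; the focal length in pixels is half the picture's height over the tangent of half this angle, whatever the lens; pixels are square), "cx", "cy" (the principal point, pixels), "extrinsics" (4x4, takes a point from camera to world coordinates). Camera axes: x right, y down, z forward; pixel columns grow to the right and rows downward; lengths in m; the calibration is good to about 2 mm. A picture is of the moment at which its call begins: read the wrist's pose just before it. calibration takes no time and is no camera call; for the wrist camera it gives the pose at the moment of the call.
- workorder.hand_in(): hands the job in, once; it reports no verdict.
Trained networks look in the newest picture that a camera, given by its name, has taken for a name from the list of things; names that differ only in an ending like _2 or _b are one class to them, and where a whole thing is asked for, a point or a joint stands for the part that bears it (a point fixed in the world has none). Each returns a list of dicts, best first, with "score" (0 to 1); they miss things now and then, are a little off and sometimes report something else, mostly with a low value. They report only what shows in the picture. A call takes as long as a camera call. They do not tell look-alikes from the thing itself.
- spotter.search_frame(camera, name): "centre" ([column, row] as shares, 0 to 1, of the picture: columns of its width, rows of its height, amid what is visible of it).
- spotter.outline_of(camera, name): "region" (420x560 bool, what is visible of it) and "centre" ([column, row] as shares, 0 to 1, of the picture: columns of its width, rows of its height, amid what is visible of it).
The state is a dict: "time_s": time; "q": joint angles; "dq": joint speeds; "joint_efforts": joint torques, N m; "eef_pos": TCP position; "eef_rot": TCP orientation; "wrist_force": force on the tool from outside, world axes, zero at the start; "torque": the same for the moment, N m; "opening": opening from 0.0 (shut) to 1.0 (fully open).
Only numpy, scipy, OpenCV 4.12 (cv2) and the standard library are available. Lean on these libraries where they do the work, as an engineer would, in place of code of your own. Each camera call takes 0.05 s, during which the arm holds its last target. There are 200 camera calls.

## Working session

There is one attempt and no reset: what is moved stays moved. The work goes in short steps, Python scripts to look and compute and a tool call to move; the robot and the scene stay as the last step left them, time stands still between calls to the robot, and variables do not carry over. Pictures are saved under pics/ and viewed, about 8 in all and at most 12, crops included, and the job is handed in when it is done.

Besides the shell and the picture viewer there is one more tool, called after "Request:" by a JSON object that holds its "op" and its "data". move_arm: Moves the arm, as the interface text tells. Its arguments: {"type":"object","properties":{"motion":{"type":"array","items":{"type":"array"}}},"required":["motion"]}

```bash
mkdir -p pics; cat > h.py <<'E'
import numpy as np, cv2
from bench import monitor, viewer, workorder, spotter
def K(c):
    f=210/np.tan(np.radians(c['fovy'])/2); return f,c['cx'],c['cy']
def ray(c,u,v):
    f,cx,cy=K(c); E=np.array(c['extrinsics']); d=E[:3,:3]@np.array([(u-cx)/f,(v-cy)/f,1]); return E[:3,3],d/np.linalg.norm(d)
def onz(c,u,v,z):
    o,d=ray(c,u,v); return o+d*(z-o[2])/d[2]
def proj(c,P):
    f,cx,cy=K(c); E=np.array(c['extrinsics']); p=E[:3,:3].T@(np.array(P)-E[:3,3]); return np.array([cx+f*p[0]/p[2],cy+f*p[1]/p[2]])
def tri(rs):
    A=np.zeros((3,3));b=np.zeros(3)
    for o,d in rs:
        M=np.eye(3)-np.outer(d,d);A+=M;b+=M@o
    return np.linalg.solve(A,b)
E
python3 - <<'E'
from h import *
np.set_printoptions(precision=4,suppress=True)
print(monitor.get_obs())
ims=[]
for n in ["scene","side","wrist"]:
    im=viewer.camera(n); c=viewer.calibration(n); print(n,c)
    cv2.imwrite(f"pics/{n}0.png",im)
    for t in ["rod","rest","vial"]:
        print(n,t,[(round(r['score'],2),np.round(np.array(r['centre'])*[560,420],1)) for r in spotter.search_frame(n,t)])
E
```

```text
{'time_s': 0.0, 'q': array([ 1.1367,  0.1815,  1.608 , -0.    ,  1.3538, -0.2063]), 'dq': array([-0.0014, -0.0005, -0.0012, -0.0009,  0.0013, -0.0007]), 'joint_efforts': array([ -0.0006, -44.4876, -35.1334,  -0.0004,   0.009 ,  -0.    ]), 'eef_pos': array([0.1296, 0.5596, 0.2384]), 'eef_rot': array([-0.0003,  0.1136,  0.9935, -0.0008]), 'wrist_force': array([ 0.0781,  0.3478, -0.3527]), 'torque': array([-0.0565, -0.0545,  0.048 ]), 'opening': 1.0026547894277626}
scene {'fovy': 55.124865296917726, 'cx': 283.73387266703975, 'cy': 209.54214476418232, 'extrinsics': array([[ 0.6782,  0.6153, -0.4018,  0.8527],
       [ 0.7348, -0.5623,  0.3793, -0.2538],
       [ 0.0075, -0.5525, -0.8335,  0.7331],
       [ 0.    ,  0.    ,  0.    ,  1.    ]])}
scene rod [(0.89, array([177.6, 301.6])), (0.86, array([145.2, 400.7]))]
scene rest [(0.79, array([190.2, 325.1]))]
scene vial [(0.85, array([357.1, 135.1])), (0.56, array([337.3, 169.1]))]
side {'fovy': 55.85825559179332, 'cx': 275.51564158795344, 'cy': 209.71651272911961, 'extrinsics': array([[-0.9599, -0.2174,  0.1771,  0.3948],
       [-0.2802,  0.7162, -0.6391,  0.6319],
       [ 0.0121, -0.6631, -0.7484,  0.7796],
       [ 0.    ,  0.    ,  0.    ,  1.    ]])}
side rod [(0.49, array([300.7, 144.9])), (0.42, array([288.1, 131.5])), (0.26, array([246.7, 197.1]))]
side rest [(0.95, array([295.9, 163.7]))]
side vial [(0.76, array([268. , 293.2])), (0.74, array([273.4, 354.6]))]
wrist {'fovy': 69.9874785853836, 'cx': 283.2137423847287, 'cy': 213.83428772938333, 'extrinsics': array([[ 0.2248,  0.9326,  0.2823,  0.0575],
       [ 0.9744, -0.2152, -0.0652,  0.577 ],
       [-0.    ,  0.2898, -0.9571,  0.3743],
       [ 0.    ,  0.    ,  0.    ,  1.    ]])}
wrist rod []
wrist rest []
wrist vial []
```

View pics/scene0.png

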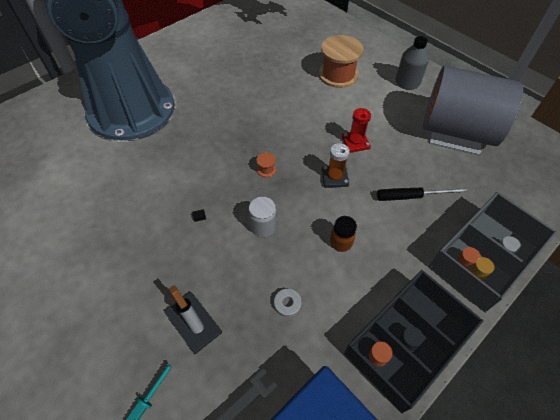

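View pics/side0.png

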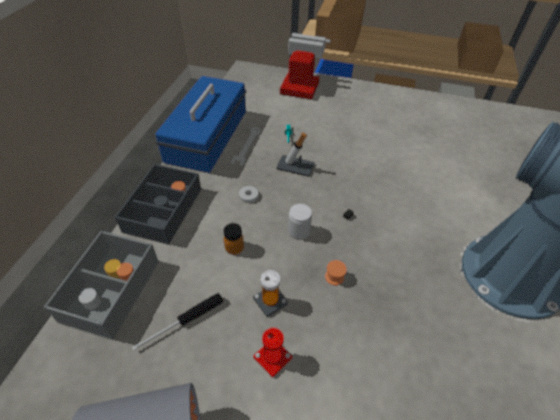

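Scene: the wooden-handled rod is at (178,300); its turquoise look-alike is at (145,400). The amber vial with the metal cap is at (338,165), the red look-alike at (358,130), and the black-lidded jar at (343,233). Side view: rod (300,140), amber vial (270,290), red (272,350), turquoise (289,131). I choose the wooden rod and the amber vial with the bare cap, and check both in one close crop.

```bash
python3 - <<'E'
from h import *
S=cv2.imread("pics/scene0.png");D=cv2.imread("pics/side0.png")
def cr(im,x,y,w=80,h=60): return cv2.resize(im[y:y+h,x:x+w],(400,300),interpolation=cv2.INTER_CUBIC)
cv2.imwrite("pics/crops.png",np.vstack([np.hstack([cr(S,150,280,96,72),cr(S,300,135)]),np.hstack([cr(D,260,120),cr(D,230,262)])]))
E
```

```text
(no output)
```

View pics/crops.png

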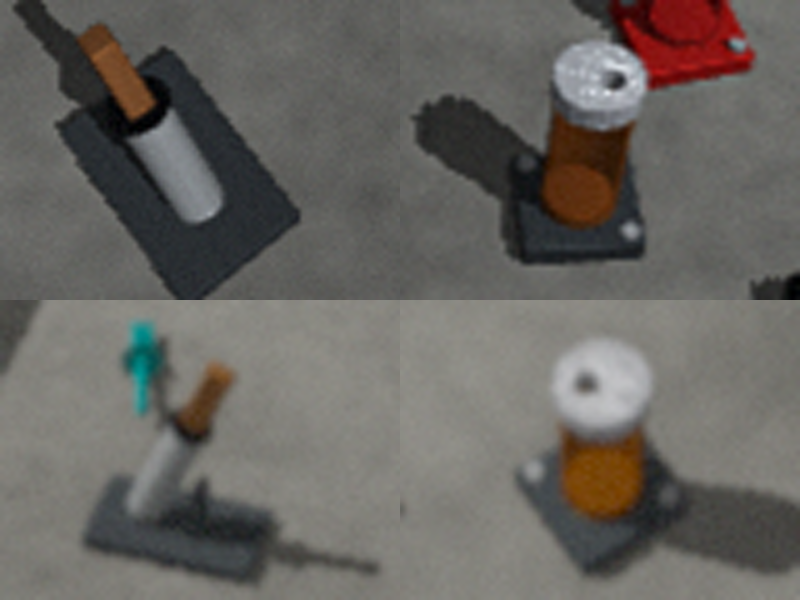

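Crops: wooden rod upper left, its handle top at scene (173.5,287.5) and side (303.5,134). The amber vial's cap shows its hole at scene (343,151) and side (267.4,278.5). The choice is confirmed.

```bash
python3 - <<'E'
from h import *
np.set_printoptions(precision=4,suppress=True)
S=viewer.calibration("scene");D=viewer.calibration("side");s=96/400
sc=lambda x,y:(150+x*s,280+y*s)
dc=lambda x,y:(260+x/5,120+(y-300)/5)
T=lambda a,b:tri([ray(S,*a),ray(D,*b)])
print("handle top",T(sc(97,32),dc(220,372)))
print("collar",T(sc(136,105),dc(190,425)))
cs=[onz(S,*sc(*p),.01) for p in [(165,48),(298,215),(185,298),(60,125)]]
print("base corners",np.array(cs),"c",np.mean(cs,0))
cd=[onz(D,*dc(*p),.01) for p in [(118,478),(272,512),(258,572),(84,538)]]
print("side corners",np.array(cd),np.mean(cd,0))
a=(300+214/5,135+80/5);b=(230+187/5,262+82/5)
print("hole",T(a,b),onz(S,*a,.095),onz(D,*b,.095))
a=(300+199/5,135+76/5);b=(230+202/5,262+82/5)
print("cap c",T(a,b),onz(S,*a,.095),onz(D,*b,.095))
for n,ps in [("tin",((262,207),(300,214),.075)),("bob",((266,158),(337,269),.035)),("jar",((344,224),(233,231),.07)),("red",((361,114),(273,338),.095)),("bear",((288,301),(249,194),.015)),("brush",((199,215),(348,214),.01)),("turq",((168,367),(289,126),.02))]:
  print(n,onz(S,*ps[0],ps[2])[:2],onz(D,*ps[1],ps[2])[:2])
E
```

```text
handle top [ 0.5514 -0.2089  0.1237]
collar [ 0.5667 -0.2121  0.0814]
base corners [[ 0.5207 -0.1829  0.01  ]
 [ 0.6218 -0.1851  0.01  ]
 [ 0.6173 -0.2413  0.01  ]
 [ 0.519  -0.2382  0.01  ]] c [ 0.5697 -0.2119  0.01  ]
side corners [[ 0.614  -0.2373  0.01  ]
 [ 0.5202 -0.2346  0.01  ]
 [ 0.5168 -0.1827  0.01  ]
 [ 0.6186 -0.1812  0.01  ]] [ 0.5674 -0.209   0.01  ]
hole [0.5207 0.2286 0.0957] [0.5203 0.2291 0.095 ] [0.5209 0.2283 0.095 ]
cap c [0.5148 0.2263 0.0949] [0.5145 0.226  0.095 ] [0.5152 0.2266 0.095 ]
tin [0.5021 0.0182] [0.5026 0.0264]
bob [0.3856 0.1296] [0.391  0.1253]
jar [0.6363 0.1113] [0.6374 0.1164]
red [0.4724 0.3417] [0.475  0.3438]
bear [ 0.6619 -0.0596] [ 0.6592 -0.0543]
brush [ 0.3924 -0.0676] [ 0.3939 -0.0654]
turq [ 0.6113 -0.2891] [ 0.6327 -0.3678]
```

```bash
cat >> h.py <<'E'
from scipy.spatial.transform import Rotation as Ro
def goto(p,y,z,q0=None,p0=None):
    "units for move from current pose to TCP p, tool y, tool z axes"
    o=monitor.get_obs(); p0=o['eef_pos'] if p0 is None else p0
    R0=Ro.from_quat(np.roll(o['eef_rot'] if q0 is None else q0,-1))
    z=np.array(z,float);z/=np.linalg.norm(z);y=np.array(y,float);y-=z*(y@z);y/=np.linalg.norm(y)
    R=Ro.from_matrix(np.c_[np.cross(y,z),y,z])
    print("shift",np.round(R0.inv().apply(np.array(p)-p0)/.06,3),"turn",np.round(np.degrees((R0.inv()*R).as_rotvec())/8,3))
E
python3 -c "
from h import *
goto([.53,.226,.17],[0,1,0],[0,0,-1])"
```

```text
shift [-7.755 -3.919  1.155] turn [-0.     0.    -1.632]
```

Request:
{"op": "move_arm", "data": {"motion": [[[-7.75,-3.92,0.2],[0,0,-1.63],100],[[-7.75,-3.92,0.2],[0,0,-1.63],100],[[-7.75,-3.92,0.2],[0,0,-1.63],100],[[-7.75,-3.92,0.2],[0,0,-1.63],100],[[-7.75,-3.92,0.2],[0,0,-1.63],100],[[-7.75,-3.92,0.2],[0,0,-1.63],100],[[-7.75,-3.92,0.2],[0,0,-1.63],100],[[-7.75,-3.92,0.2],[0,0,-1.63],100],[[-7.75,-3.92,1.15],[0,0,-1.63],100],[[-7.75,-3.92,1.15],[0,0,-1.63],100]]}}

```text
time_s: 1.85
eef_pos: [0.5278, 0.2236, 0.1655]
eef_rot: [-0.004, 0.002, 1.0, -0.001]
wrist_force: [-1.9, -0.4, -0.5]
opening: 1.001
```

```bash
python3 - <<'E'
from h import *
np.set_printoptions(precision=4,suppress=True)
o=monitor.get_obs();print(o['time_s'],o['eef_pos'],o['eef_rot'])
c=viewer.calibration("wrist");im=viewer.camera("wrist");np.save("cw.npy",c,allow_pickle=True)
cv2.imwrite("pics/w1.png",im)
u,v=proj(c,[.515,.2263,.095]);print(u,v, proj(c,[.5207,.2286,.095]))
x,y=max(0,int(u)-60),max(0,int(v)-45);print(x,y)
cv2.imwrite("pics/w1c.png",cv2.resize(im[y:y+90,x:x+120],(800,600),interpolation=cv2.INTER_CUBIC))
E
```

```text
1.85 [0.5278 0.2236 0.1655] [-0.0044  0.0018  1.     -0.001 ]
286.7227832169421 213.52488919725212 [289.9047 221.1031]
226 168
```

View pics/w1c.png

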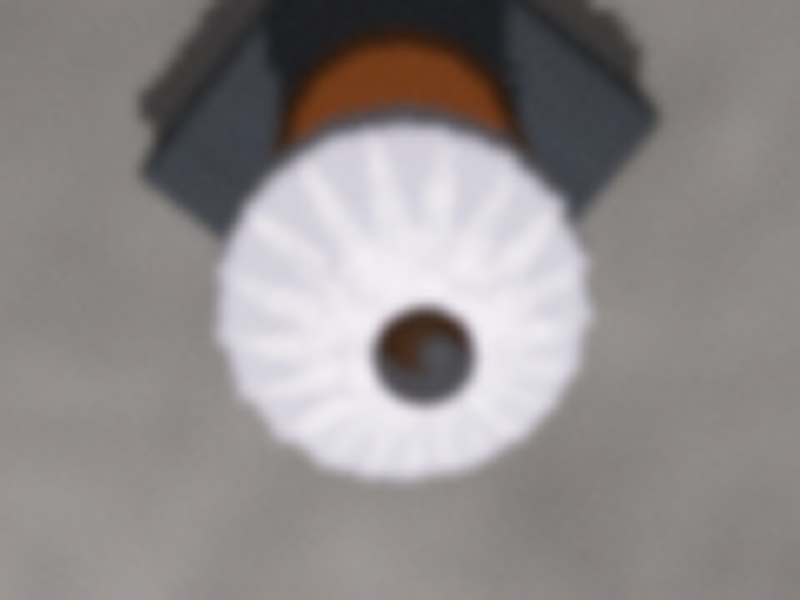

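Close up, the hole is at pixel (289.8,221.4) and the cap centre at (286.8,213.0). Both lie within 0.5 px of my two-view estimate, so the hole is at about (0.5207, 0.2286). Next, the rod.

```bash
python3 -c "
from h import *
z=[np.sin(np.radians(20)),0,-np.cos(np.radians(20))]
goto([.525,-.2105,.19],[0,1,0],z)"
```

```text
shift [ 0.046 -7.26  -0.359] turn [-0.008 -2.537 -0.014]
```

Request:
{"op": "move_arm", "data": {"motion": [[[0.05,-7.26,-0.36],[0,-2.5,0],100],[[0.05,-7.26,-0.36],[0,-2.5,0],100],[[0.05,-7.26,-0.36],[0,-2.5,0],100],[[0.05,-7.26,-0.36],[0,-2.5,0],100],[[0.05,-7.26,-0.36],[0,-2.5,0],100],[[0.05,-7.26,-0.36],[0,-2.5,0],100],[[0.05,-7.26,-0.36],[0,-2.5,0],100],[[0.05,-7.26,-0.36],[0,-2.5,0],100],[[0.05,-7.26,-0.36],[0,-2.5,0],100],[[0.05,-7.26,-0.36],[0,-2.5,0],100]]}}

```text
time_s: 3.15
eef_pos: [0.527, -0.2076, 0.1925]
eef_rot: [0.174, -0.001, 0.985, 0.0]
wrist_force: [-0.2, 0.6, 0.3]
opening: 1.001
```

```bash
python3 - <<'E'
from h import *
np.set_printoptions(precision=4,suppress=True)
o=monitor.get_obs();print(o['time_s'],o['eef_pos'],o['eef_rot'])
c=viewer.calibration("wrist");im=viewer.camera("wrist")
for t in ["rod","rest"]: print(t,[(round(r['score'],2),np.round(np.array(r['centre'])*[560,420],1)) for r in spotter.search_frame("wrist",t)])
for P in ([.5499,-.21,.1232],[.5656,-.2105,.08],[.5686,-.2105,.01]): print(proj(c,P))
cv2.imwrite("pics/w2.png",im)
cv2.imwrite("pics/w2c.png",cv2.resize(im[110:320,140:420],(800,600),interpolation=cv2.INTER_CUBIC))
E
```

```text
3.15 [ 0.527  -0.2076  0.1925] [ 0.1739 -0.0012  0.9848  0.0001]
rod [(0.87, array([282.2, 212.8]))]
rest [(0.87, array([280. , 162.6]))]
[279.4405 225.3776]
[279.4277 208.2544]
[280.0851 172.3166]
```

View pics/w2c.png

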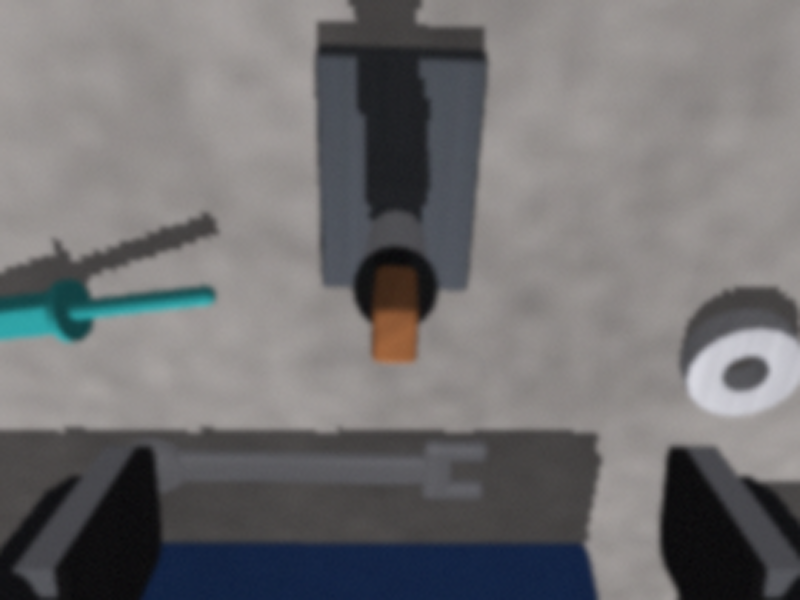

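The picture shows the wooden handle at pixel (278,227) with its 12 mm side across the jaws, and the turquoise tip well to the left at (213,213). Predictions agree within 2 px, so I approach along the rod.

```bash
python3 -c "
from h import *
z=[np.sin(np.radians(20)),0,-np.cos(np.radians(20))]
goto([.5591,-.2107,.0979],[0,1,0],z)"
```

```text
shift [ 0.034 -0.045  1.659] turn [0.005 0.002 0.014]
```

Request:
{"op": "move_arm", "data": {"motion": [[[0.03,-0.04,0.6],[0,0,0],45],[[0.03,-0.04,1.0],[0,0,0],45],[[0.03,-0.04,1.3],[0,0,0],45],[[0.03,-0.04,1.3],[0,0,0],45],[[0.03,-0.04,1.3],[0,0,0],45]]}}

```text
time_s: 3.92
eef_pos: [0.5519, -0.2117, 0.1187]
eef_rot: [0.174, -0.0, 0.985, -0.0]
wrist_force: [0.5, 0.5, 1.1]
opening: 0.448
```

```bash
python3 - <<'E'
from h import *
z=[np.sin(np.radians(20)),0,-np.cos(np.radians(20))]
goto([.5591,-.2107,.0979],[0,1,0],z)
c=viewer.calibration("wrist");im=viewer.camera("wrist")
for P in ([.5499,-.21,.1232],[.5656,-.2105,.08],[.5686,-.2105,.01]): print(proj(c,P))
cv2.imwrite("pics/w3.png",im)
E
```

```text
shift [0.006 0.017 0.366] turn [-0.002  0.004  0.005]
[286.21848883 281.50298956]
[284.69556671 244.71078128]
[284.34631509 189.53038982]
```

View pics/w3.png

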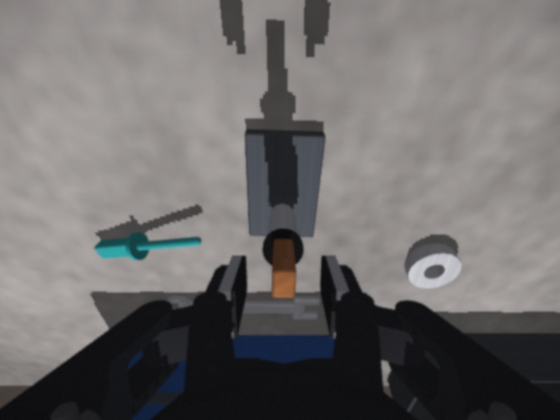

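Picture: the handle (284,287) is centred between the fingers (midpoint 283). I go down and grip.

Request:
{"op": "move_arm", "data": {"motion": [[[0,0,0.2],[0,0,0],45],[[0,0,0.36],[0,0,0],45],[[0,0,0.36],[0,0,0],45],[[0,0,0.36],[0,0,0],0],[[0,0,0.36],[0,0,0],0],[[0,0,0.36],[0,0,0],0],[[0,0,0.36],[0,0,0],0],[[0,0,0.36],[0,0,0],0]]}}

```text
time_s: 4.97
eef_pos: [0.5591, -0.2121, 0.0979]
eef_rot: [0.174, 0.0, 0.985, -0.0]
wrist_force: [-1.8, 0.5, 2.2]
opening: 0.132
```

Request:
{"op": "move_arm", "data": {"motion": [[[0,0,-0.2],[0,0,0],0],[[0,0,-0.6],[0,0,0],0],[[0,0,-1.0],[0,0,0],0],[[0,0,-1.5],[0,0,0],0],[[0,0,-1.8],[0,0,0],0],[[0,0,-1.8],[0,0,0],0],[[0,0,-1.8],[0,0,0],0]]}}

```text
time_s: 5.85
eef_pos: [0.5218, -0.2118, 0.1987]
eef_rot: [0.173, 0.0, 0.985, 0.0]
wrist_force: [0.8, -0.1, -0.2]
opening: 0.132
```

```bash
python3 - <<'E'
from h import *
# rod grasped: tip 84 mm beyond TCP. target tip z .13 above hole, tool vertical
goto([.5207,.2286,.23],[0,1,0],[0,0,-1]); print(monitor.get_obs()['eef_pos'])
E
```

```text
shift [-0.158  7.34  -0.495] turn [ 2.000e-03  2.497e+00 -2.000e-03]
[ 0.52181406 -0.21177727  0.19872826]
```

Request:
{"op": "move_arm", "data": {"motion": [[[-0.16,0.5,-0.5],[0,2.5,0],0],[[-0.16,7.34,-0.5],[0,2.5,0],0],[[-0.16,7.34,-0.5],[0,2.5,0],0],[[-0.16,7.34,-0.5],[0,2.5,0],0],[[-0.16,7.34,-0.5],[0,2.5,0],0],[[-0.16,7.34,-0.5],[0,2.5,0],0],[[-0.16,7.34,-0.5],[0,2.5,0],0],[[-0.16,7.34,-0.5],[0,2.5,0],0],[[-0.16,7.34,-0.5],[0,2.5,0],0],[[-0.16,7.34,-0.5],[0,2.5,0],0]]}}

```text
time_s: 7.1
eef_pos: [0.5205, 0.228, 0.2295]
eef_rot: [-0.001, -0.0, 1.0, -0.0]
wrist_force: [-0.5, 0.2, -0.6]
opening: 0.126
```

Request:
{"op": "move_arm", "data": {"motion": [[[0,0,0],[0,0,0],0],[[0,0,0],[0,0,0],0],[[0,0,0],[0,0,0],0]]}}

```text
time_s: 7.48
eef_pos: [0.5211, 0.2277, 0.2307]
eef_rot: [0.0, 0.001, 1.0, 0.0]
wrist_force: [-0.6, -0.2, -0.7]
opening: 0.128
```

```bash
python3 - <<'E'
from h import *
np.set_printoptions(precision=4,suppress=True)
o=monitor.get_obs();print(o['time_s'],o['eef_pos'],o['eef_rot'],o['wrist_force'])
out=[]
for n,P in [("scene",[.5207,.2286,.13]),("side",[.5207,.2286,.13]),("wrist",[.5207,.2286,.13])]:
    c=viewer.calibration(n);im=viewer.camera(n);cv2.imwrite(f"pics/{n}4.png",im)
    w,h=(80,60) if n!="wrist" else (160,120)
    u,v=proj(c,P);x,y=int(u)-w//2,int(v)-h//2;x=max(0,min(x,560-w));y=max(0,min(y,420-h))
    print(n,x,y,"tip exp",proj(c,[*o['eef_pos'][:2],o['eef_pos'][2]-.084]),"hole",proj(c,[.5207,.2286,.095]))
    out.append(cv2.resize(im[y:y+h,x:x+w],(400,300),interpolation=cv2.INTER_CUBIC))
cv2.imwrite("pics/c4.png",np.vstack([np.hstack(out[:2]),np.hstack([out[2],np.zeros_like(out[2])])]))
E
```

```text
7.475 [0.5211 0.2277 0.2307] [0.0001 0.0007 1.     0.    ] [-0.6358 -0.1555 -0.6594]
scene 305 109 tip exp [346.0325 134.1471] hole [342.7999 151.2296]
side 227 238 tip exp [267.2887 263.6408] hole [267.4652 278.5572]
wrist 203 156 tip exp [282.4913 223.7501] hole [283.5132 205.5035]
```

View pics/c4.png

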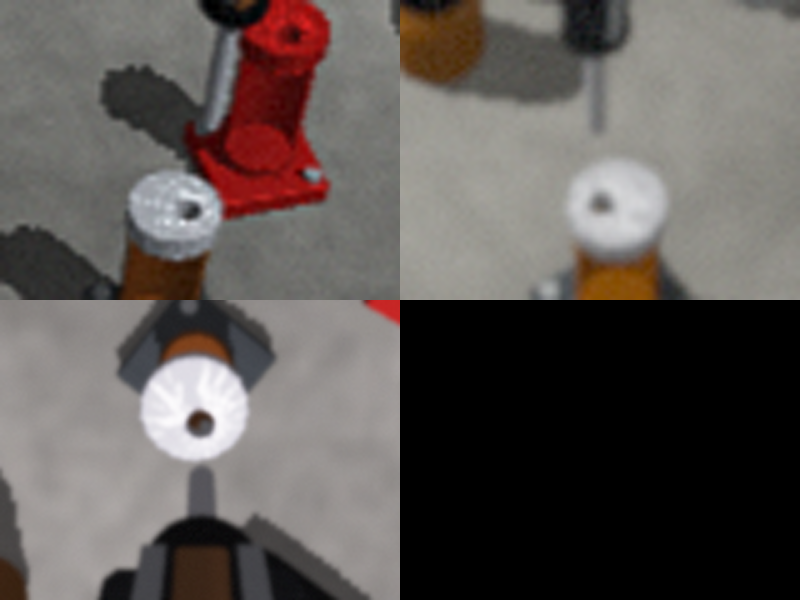

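```bash
python3 - <<'E'
from h import *
from scipy.optimize import least_squares
np.set_printoptions(precision=4,suppress=True)
S,D,W=[viewer.calibration(n) for n in("scene","side","wrist")]
def fit(px):
    r=least_squares(lambda P:np.concatenate([proj(c,P)-p for c,p in zip((S,D,W),px)]),[.52,.228,.13]); return r.x,r.fun
print(fit([(346.1,133),(266.5,262.7),(283.8,225)]))
print(fit([(343,151.1),(267.2,278.6),(283.1,205.6)]))
im=cv2.imread("pics/side4.png")
E
```

```text
(array([0.5212, 0.2287, 0.1497]), array([ 0.49  , -0.1015,  0.5887,  0.4645, -0.2256,  0.1617]))
(array([0.5208, 0.2285, 0.0951]), array([-0.1846,  0.1632,  0.2192, -0.1255,  0.1709,  0.1073]))
```

The tip and the hole agree within about 0.5 mm (clearance 1.8 mm). Now I lower gently.

Request:
{"op": "move_arm", "data": {"motion": [[[0.007,0,0.4],[0,0,0],0],[[0.007,0,0.75],[0,0,0],0],[[0.007,0,0.8],[0,0,0],0],[[0.007,0,0.84],[0,0,0],0],[[0.007,0,0.88],[0,0,0],0],[[0.007,0,0.88],[0,0,0],0]]}}

```text
time_s: 8.38
eef_pos: [0.5208, 0.2285, 0.1783]
eef_rot: [0.0, 0.0, 1.0, 0.0]
wrist_force: [0.0, -0.5, -0.9]
opening: 0.132
```

Request:
{"op": "move_arm", "data": {"motion": [[[0,0,0.03],[0,0,0],0],[[0,0,0.05],[0,0,0],0],[[0,0,0.05],[0,0,0],0]]}}

```text
time_s: 8.75
eef_pos: [0.5204, 0.2284, 0.1747]
eef_rot: [-0.0, 0.0, 1.0, -0.0]
wrist_force: [-0.5, -0.0, 0.0]
opening: 0.13
```

Request:
{"op": "move_arm", "data": {"motion": [[[0,0,0.04],[0,0,0],0],[[0,0,0.07],[0,0,0],0],[[0,0,0.07],[0,0,0],0]]}}

```text
time_s: 9.12
eef_pos: [0.5203, 0.2284, 0.1703]
eef_rot: [-0.0, 0.0, 1.0, -0.0]
wrist_force: [0.3, -0.0, -1.3]
opening: 0.129
```

Request:
{"op": "move_arm", "data": {"motion": [[[0,0,0.04],[0,0,0],0],[[0,0,0.08],[0,0,0],0],[[0,0,0.08],[0,0,0],0]]}}

```text
time_s: 9.5
eef_pos: [0.5203, 0.2284, 0.1655]
eef_rot: [-0.0, 0.0, 1.0, -0.0]
wrist_force: [0.4, 0.1, 0.3]
opening: 0.135
```

```bash
python3 - <<'E'
from h import *
out=[]
for n in("scene","side"):
    c=viewer.calibration(n);im=viewer.camera(n);u,v=map(int,proj(c,[.5207,.2286,.105]))
    out.append(cv2.resize(im[v-30:v+30,u-40:u+40],(400,300),interpolation=cv2.INTER_CUBIC))
cv2.imwrite("pics/c5.png",np.hstack(out))
E
```

```text
(no output)
```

View pics/c5.png

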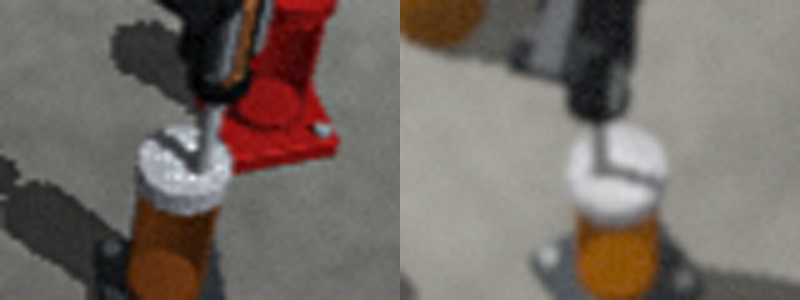

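The shaft stands in the hole in both views and nothing is pressing. I push on through the sprung balls.

Request:
{"op": "move_arm", "data": {"motion": [[[0,0,0.07],[0,0,0],0],[[0,0,0.14],[0,0,0],0],[[0,0,0.21],[0,0,0],0],[[0,0,0.28],[0,0,0],0],[[0,0,0.28],[0,0,0],0]]}}

```text
time_s: 10.22
eef_pos: [0.5199, 0.2283, 0.148]
eef_rot: [-0.001, 0.0, 1.0, -0.0]
wrist_force: [-1.1, -1.3, -1.6]
opening: 0.128
```

Request:
{"op": "move_arm", "data": {"motion": [[[0,0,0.08],[0,0,0],0],[[0,0,0.16],[0,0,0],0],[[0,0,0.24],[0,0,0],0],[[0,0,0.32],[0,0,0],0],[[0,0,0.4],[0,0,0],0],[[0,0,0.44],[0,0,0],0],[[0,0,0.44],[0,0,0],0]]}}

```text
time_s: 11.1
eef_pos: [0.5201, 0.2283, 0.122]
eef_rot: [-0.001, 0.0, 1.0, -0.0]
wrist_force: [-2.0, -0.5, -2.0]
opening: 0.128
```

Request:
{"op": "move_arm", "data": {"motion": [[[0,0,0.03],[0,0,0],0],[[0,0,0.06],[0,0,0],0],[[0,0,0.06],[0,0,0],0]]}}

```text
time_s: 11.48
eef_pos: [0.5203, 0.2284, 0.1188]
eef_rot: [-0.0, 0.0, 1.0, -0.0]
wrist_force: [-2.2, -1.1, -0.6]
opening: 0.133
```

Request:
{"op": "move_arm", "data": {"motion": [[[0,0,0.02],[0,0,0],0],[[0,0,0.03],[0,0,0],0],[[0,0,0.03],[0,0,0],0]]}}

```text
time_s: 11.85
eef_pos: [0.5205, 0.2284, 0.1172]
eef_rot: [-0.0, 0.0, 1.0, -0.0]
wrist_force: [-1.9, -2.1, -0.0]
opening: 0.128
```

Request:
{"op": "move_arm", "data": {"motion": [[[0,0,0.02],[0,0,0],0],[[0,0,0.03],[0,0,0],0],[[0,0,0.03],[0,0,0],0]]}}

```text
time_s: 12.22
eef_pos: [0.5204, 0.2284, 0.1153]
eef_rot: [-0.0, 0.0, 1.0, -0.0]
wrist_force: [-3.1, -1.3, 0.3]
opening: 0.129
```

Request:
{"op": "move_arm", "data": {"motion": [[[0,0,0.02],[0,0,0],0],[[0,0,0.02],[0,0,0],0]]}}

```text
time_s: 12.48
eef_pos: [0.5206, 0.2285, 0.1148]
eef_rot: [0.0, 0.0, 1.0, -0.0]
wrist_force: [-5.3, -2.2, 5.9]
opening: 0.13
```

Request:
{"op": "move_arm", "data": {"motion": [[[0,0,0.02],[0,0,0],0],[[0,0,0.02],[0,0,0],0]]}}

```text
time_s: 12.72
eef_pos: [0.5207, 0.2285, 0.1146]
eef_rot: [0.0, 0.0, 1.0, -0.0]
wrist_force: [-8.2, -2.6, 12.2]
opening: 0.131
```

```bash
python3 - <<'E'
from h import *
out=[]
for n in("scene","side"):
    c=viewer.calibration(n);im=viewer.camera(n);u,v=map(int,proj(c,[.5207,.2286,.105]))
    out.append(cv2.resize(im[v-30:v+30,u-40:u+40],(400,300),interpolation=cv2.INTER_CUBIC))
cv2.imwrite("pics/c6.png",np.hstack(out))
E
```

```text
(no output)
```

View pics/c6.png

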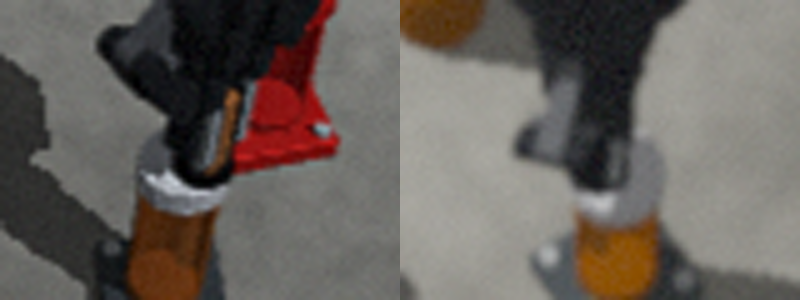

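Collar contact: the height stalls at 0.1146 m (expected 0.114) and the force rises to 12 N. I ease the sideways load before letting go.

Request:
{"op": "move_arm", "data": {"motion": [[[0.015,0.0,0],[0,0,0],0],[[0.015,0,0],[0,0,0],0]]}}

```text
time_s: 13.08
eef_pos: [0.5206, 0.2285, 0.1147]
eef_rot: [0.001, 0.0, 1.0, 0.0]
wrist_force: [-5.3, -2.6, 10.0]
opening: 0.129
```

Request:
{"op": "move_arm", "data": {"motion": [[[0.02,0.01,0],[0,0,0],0],[[0.02,0.015,0],[0,0,0],0],[[0.02,0.015,0],[0,0,0],0]]}}

```text
time_s: 13.45
eef_pos: [0.5204, 0.2286, 0.1147]
eef_rot: [0.002, 0.0, 1.0, -0.001]
wrist_force: [-0.6, -6.0, 6.8]
opening: 0.129
```

Request:
{"op": "move_arm", "data": {"motion": [[[0,-0.025,0.01],[0,0,0],0],[[0,-0.025,0.01],[0,0,0],0]]}}

```text
time_s: 13.7
eef_pos: [0.5205, 0.2284, 0.1147]
eef_rot: [0.002, 0.0, 1.0, 0.001]
wrist_force: [-2.4, 0.3, 10.2]
opening: 0.131
```

Seated with little side load. I let go, opening part way, and back off straight up.

Request:
{"op": "move_arm", "data": {"motion": [[[0,0,0],[0,0,0],45],[[0,0,0],[0,0,0],45],[[0,0,0],[0,0,0],45],[[0,0,-0.3],[0,0,0],45],[[0,0,-0.8],[0,0,0],45],[[0,0,-1.5],[0,0,0],45],[[0,0,-1.9],[0,0,0],45],[[0,0,-1.9],[0,0,0],45],[[0,0,-1.9],[0,0,0],45]]}}

```text
time_s: 14.82
eef_pos: [0.5179, 0.2277, 0.2259]
eef_rot: [-0.0, 0.0, 1.0, -0.0]
wrist_force: [-0.6, -0.5, -0.1]
opening: 0.451
```

```bash
python3 - <<'E'
from h import *
out=[]
o=monitor.get_obs();print(o['eef_pos'],o['wrist_force'])
for n in("scene","side","wrist"):
    c=viewer.calibration(n);im=viewer.camera(n);cv2.imwrite(f"pics/{n}7.png",im)
    for p in ([.5207,.2286,.099],[.5207,.2286,.141]): print(n,proj(c,p))
    u,v=map(int,proj(c,[.5207,.2286,.11]));print(u,v)
    out.append(cv2.resize(im[v-30:v+30,u-40:u+40] if n!="wrist" else im[v-60:v+60,u-80:u+80],(400,300),interpolation=cv2.INTER_CUBIC))
out.append(cv2.resize(cv2.imread("pics/side7.png"),(400,300)))
cv2.imwrite("pics/c7.png",np.vstack([np.hstack(out[:2]),np.hstack(out[2:])]))
E
```

```text
[0.51793962 0.22771877 0.22593752] [-0.59870049 -0.51844235 -0.08197765]
scene [343.04716873 149.94704778]
scene [345.76685363 135.84244915]
343 146
side [267.45895538 277.48723829]
side [267.38994406 265.74262173]
267 274
wrist [284.04610958 212.42681016]
wrist [284.18132315 227.7839554 ]
284 215
```

View pics/c7.png

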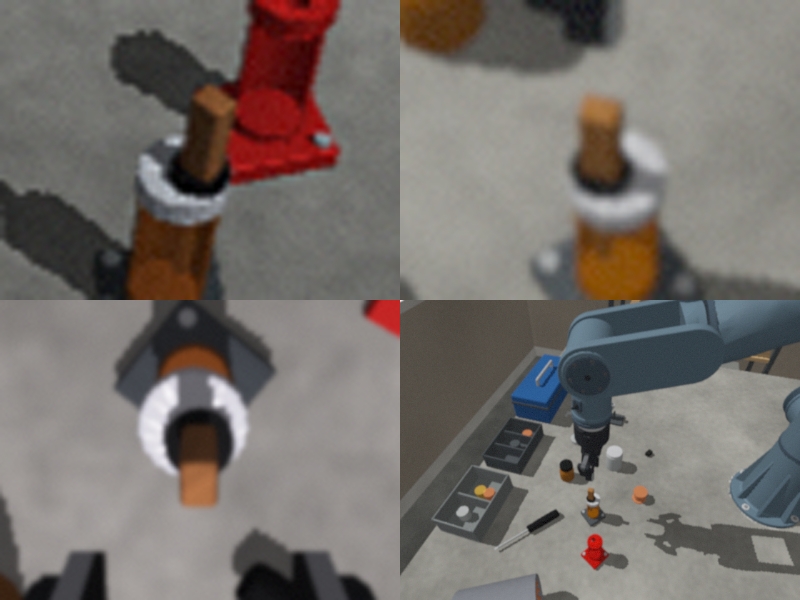

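Picture: the rod stands upright with its collar on the cap. Its handle top is where a seated rod should be in all three views, within 1 px, and the gripper is clear. I hand in.

```bash
python3 -c "
from h import *
print(workorder.hand_in())"
```

```text
the job is handed in; nothing more can be done
None
```

The dip rod is in the amber vial with its collar on the cap, and I let it go and handed the job in at about 15 s of the 58 s.

- **Finding the hole:** I found it from the two fixed cameras and confirmed it with the wrist camera. The views agreed within 0.5 px, at about (0.521, 0.229) m. I chose the wooden-handled rod and the bare-capped vial over their turquoise and red look-alikes.
- **Rod and fit:** I gripped the handle across its 12 mm side, drew the rod out along the tube and checked the tip over the hole before lowering. The offset was about 0.5 mm against 1.8 mm of clearance.
- **Seating:** The collar met the cap at a tool height of 0.1146 m (expected 0.114). The highest force I read was 12 N downward with 8 N sideways. I eased the sideways load to about 2 N before opening.
- **Last checks:** In all three views the top of the handle was within 1 px of where a seated rod should be. The gripper was well clear, with no force on the wrist. The moves kept clear of the other objects by plan, and the last pictures showed nothing shifted. I did not re-measure each one; the last views did not clearly show the bearing, wrench and turquoise rod.

No check failed. One small disagreement was a handle-top reading about 5 px off before the grip, which caused no trouble later.

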